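# Expose a slide through a half-open sprung shutter

## Task

Hook the slide carrier onto the right-hand half of the horizontal rail of the exposure lamp, slide it left along the rail without lifting it off until it stands over the pointer in front of the lamp window, and let go of it. Only then open the sprung shutter by its black grip to half of its travel, never all the way, and finish while still holding it there against its spring. Leave the jar, the black stamp and the timer where they are.

Things in the scene. Friction and masses are not known exactly. Their poses are not given: they have to be found in the camera images.
- rig: Exposure lamp fixed to the bench. Origin on the bench; x points away from the robot, y left along its rail, z up; yaw varies. Aluminium base plate, 12 mm thick, y -100 to 117 mm, front edge at x = -70 mm. On it at the back the grey lamp housing: x 2 to 52, y -37 to 97 mm, top at z = 120 mm; the sprung steel shutter is on its front face. Round window 50 mm across at y = 60, z = 80 mm.
- rail_mark (a point): The mark, on the axis of the rail in front of the window's middle (rig x -45, y +60, z 130 mm). Axes as the rig's. A steel pointer 3 mm wide lies on the base plate's front edge below it. The rail is a round steel bar 10 mm thick at rig x = -45, z = 130 mm, on 12 mm posts with 19 mm ball tops at y = -90 mm (right end) and +107 mm (left end).
- rail_load (a point): A good place to hook the carrier on: on the rail's axis in its right-hand half, 100 mm right of the mark (rig x -45, y -40, z 130 mm). Axes as the rig's. The right-hand half is all that lies 50 mm or more to the right of the mark.
- carrier: Slide carrier, loose, 0.1 to 0.21 kg: aluminium frame with a glass slide, standing on its foot. Origin at the centre of the foot's underside, z up, y along its width; yaw at the start within 0.6 rad of 0. Foot 44 (x) by 60 (y) by 8 mm; frame 60 mm wide, 4 mm thick, at x = -11 mm, up to z = 85 mm; a 24 mm wide neck goes on up to the hook. It hangs with its x and y along the rig's.
- carrier_hook (a point): Where the rail's axis lies in the hook when it hangs fully down: 105 mm above the carrier's underside. Axes as the carrier's. The hook is an upside-down V (self-centring) between the neck (-x side) and a lip (+x side), 18 mm apart; the lip ends 12 mm below this point. The foot lies below it: come from 40 mm or more in front with this point 25 to 45 mm above the rail's axis, go over the rail, then lower.
- carrier_fin (a point): Middle of the grasp on the carrier's black upright fin, 143 mm above its underside. The fin is 12 mm thick along y, 24 mm along x; its top is 18 mm above this point, the 24 mm wide shoulder of the hook 22 mm below it. Axes as the carrier's.
- shutter (a joint): Travel of the shutter in m: 0 shut, 0.060 fully open, half 0.030. It opens to the right (rig -y). Its spring pulls it shut with 3.3 N when shut, rising 0.22 N a mm to 9.9 N at half and 16.5 N fully open.
- shutter_grip (a point): Middle of the grasp on the shutter's black upright grip above the housing: 14 mm thick along the slide (rig y), 24 mm along rig x, from 130 to 179 mm above the bench. This point: rig x +10, z 156 mm, y +60 mm when shut; it moves with the shutter. Axes as the rig's. Ticks on the housing's top behind it mark the travel; the long one is half.
- jar_white_cap: Bystander: dark jar with a white cap, 62 mm across and 105 mm high, loose. Origin at its underside.
- ink_stamp: Bystander: black hand stamp, base 23 by 36 mm, 59 mm high with a knob, loose. Origin at its underside.
- timer: Bystander: pale flat lab timer 68 by 62 by 17 mm, loose. Origin at its underside.

How it is judged:
On the way, in this order (a step that is already met when the one before it is completed fails the run):
1. the carrier is hooked fully down on the right-hand half of the rail (at least 50 mm right of the mark) (x of carrier_hook in the frame of rail_mark between -0.008 and 0.008 m and z of carrier_hook in the frame of rail_mark between -0.006 and 0.006 m and y of carrier_hook in the frame of rail_mark between -0.2 and -0.05 m), for 0.2 s.
2. the carrier hangs on the rail at the mark (within 8 mm), let go, the shutter still shut (x of carrier_hook in the frame of rail_mark between -0.008 and 0.008 m and z of carrier_hook in the frame of rail_mark between -0.006 and 0.006 m and y of carrier_hook in the frame of rail_mark between -0.008 and 0.008 m and contact force between the fingers and carrier below 0.2 N and value of joint shutter below 0.004 m), for 0.2 s.
At the end, for the whole second after the job is handed in: The fingers hold the shutter still at half travel (30 mm, within 6 mm) with at least 3 N on it, the carrier not touching it; the carrier hangs upright (within 0.25 rad), at rest and untouched on the rail, its hook fully down (within 6 mm) and within 8 mm of the mark (value of joint shutter between 0.024 and 0.036 m and velocity of joint shutter between -0.01 and 0.01 m/s and contact force between the fingers and shutter above 3 N and contact force between carrier and shutter below 0.2 N and x of carrier_hook in the frame of rail_mark between -0.008 and 0.008 m and z of carrier_hook in the frame of rail_mark between -0.006 and 0.006 m and y of carrier_hook in the frame of rail_mark between -0.008 and 0.008 m and contact force between the fingers and carrier below 0.2 N and angle between carrier's own z axis and vertical below 0.25 rad and linear speed of carrier below 0.03 m/s); the arm keeps its last pose, push and grip.
It fails at once if the carrier is lifted off the rail between the right-hand half and the mark (x of carrier_hook in the frame of rail_mark between -0.03 and 0.03 m and y of carrier_hook in the frame of rail_mark between -0.04 and 0.04 m and z of carrier_hook in the frame of rail_mark between 0.012 and 0.06 m).
It fails at once if the shutter is opened (more than 10 mm) while the carrier is not hanging at the mark (value of joint shutter above 0.01 m and not (x of carrier_hook in the frame of rail_mark between -0.012 and 0.012 m and y of carrier_hook in the frame of rail_mark between -0.012 and 0.012 m and z of carrier_hook in the frame of rail_mark between -0.01 and 0.01 m)).
It fails at once if the shutter is opened nearly all the way (more than 52 mm) (value of joint shutter above 0.052 m).
It fails at once if the jar, the black stamp or the timer is moved more than 20 mm (distance of any of jar_white_cap, ink_stamp, timer from where it was at the start of the episode above 0.02 m).
It also fails if it takes over 51 s, if anything falls off the work surface, if the arm or the gripper's body presses on something with over 40 N, if the wrist force passes 120 N, or if a joint passes its speed limit or range.

## Robot

A 7-joint arm with a two-finger parallel gripper is mounted at the origin on the work surface; the furniture and walls round the work are solid. World frame = base frame: x ahead of the robot, y to its left, z up, the work surface at z = 0. Lengths are in m, angles in rad, forces in N, time in s.
With the tool pointing down it reaches from about 0.4 to 0.875 m from the base axis. Payload 19.3 kg.
Tool frame: the origin (TCP) lies on the front face of the gripper's body, between the roots of the fingers; the fingertips stand 73 mm ahead of it and the grasp point (between the pads) lies 54 mm ahead of it (robot.tcp_to_tips is the distance from the TCP to the fingertips, in m); z points along the fingers, y is the line along which they close (so a half turn about z gives the same grasp; the last joint's range is limited). The gripper opens to 85 mm and grips with 20 to 120 N. Pads are 22 mm wide; open, the fingers measure 114 mm over their backs; the gripper's body (76 mm by 85 mm) begins 54 mm behind the grasp point. The pads swing forward as they close: fully open they stand 13 mm farther back than shut.
Start: joints at [1.118, 0.521, -0.036, 1.599, 0.021, 1.021, -0.113], TCP at [0.233, -0.58, 0.304] pointing down, gripper open.
Joint ranges: [-2.91, 2.91], [-0.3, 2.13], [-1.5, 1.42], [0.17, 2.43], [-1.26, 4.41], [0.16, 1.93], [-2.52, 2.52]. Speed limits (rad/s): [1.89, 1.89, 2.39, 2.39, 3.01, 3.01, 3.01].

## Interface

Orientations are given as a rotation vector (axis times angle).
In Python, from cell import robot gives the robot as it stands. Calls block until the motion is done:
- robot.movep(position, orientation): joint-space move of the TCP to a pose.
- robot.movel(position, frame=None, vel=0.15, threshold=None): straight line of the TCP; frame=None keeps the orientation; vel is the mean speed in m/s. With threshold (N) it stops when the force on the tool has changed by that much, and returns True; else False.
- robot.goto_joints(angles): joint-space move.
- robot.grip(opening, newtons=None): finger opening in m; newtons is the grip in N (None keeps the last); returns when the fingers have stopped.
- robot.hold(seconds).
- robot.inverse_kinematics(position, orientation): joint angles nearest the present ones, or None.
- robot.observe(): the state.
- robot.grab_frame(name): name is "scene" or "top" or "wrist"; returns a dict with "color" (420x560x3 uint8, red, green, blue), "intrinsics" (3x3 intrinsics, pixels), "eye" and "rotation" of the camera in the world. Camera axes: x right, y down, z forward; pixel columns grow to the right and rows downward; lengths in m; the calibration is good to about 2 mm. A picture is of the moment at which its call begins. There is no depth.
A pose or a line that the arm cannot do raises robot.IKError and nothing moves.
- robot.finish_job(): hands the job in; it is judged then, once.
Trained networks look in a picture, given as the dict that the camera call returned (one of the last four; its "shot" number tells which), for a name from the list of things; names that differ only in an ending like _2 or _b are one class to them, and where a whole thing is asked for, a point or a joint stands for the part that bears it (a point fixed in the world has none). Each returns a list of dicts, best first, with "p" (0 to 1); they miss things now and then, are a little off and sometimes report something else, mostly with a low value. They report only what shows in the picture. A call takes as long as a camera call.
- robot.boxes_of(picture, target): "position" ([x, y, z] in m, in the coordinates of the camera as it stood for that picture, good to about 4 mm: the middle of the surface that is visible of it).
The state is a dict: "t": time; "qpos": joint angles; "qvel": joint speeds; "joint_efforts": joint torques, N m; "position": TCP position; "orientation": TCP orientation; "contact_force": force on the tool from outside, world axes, zero at the start; "ft_torque": the same for the moment, N m; "width": finger opening in m; "grip_force": force on a finger pad.
Only numpy, scipy, OpenCV 4.12 (cv2) and the standard library are available. Lean on these libraries where they do the work, as an engineer would, in place of code of your own. Each camera call takes 0.05 s, during which the arm holds its last target. There are 200 camera calls.

## Working session

There is one attempt and no reset: what is moved stays moved. The work goes in short steps, each a Python script; the robot and the scene stay as the last script left them, time stands still between calls to the robot, and variables do not carry over. Pictures are saved under pics/ and viewed, at most 11 in all, crops included, and the job is handed in when it is done.

```bash
mkdir -p pics; cat > h.py <<'E'
import numpy as np, cv2
from scipy.spatial.transform import Rotation as R
from cell import robot
def save(f,n): cv2.imwrite('pics/'+n,cv2.cvtColor(f['color'],cv2.COLOR_RGB2BGR))
def world(f,p): return np.array(f['eye'])+np.array(f['rotation'])@np.array(p)
def proj(f,P):
    c=np.array(f['rotation']).T@(np.array(P)-f['eye']); q=np.array(f['intrinsics'])@c; return q[:2]/q[2]
def ray(f,u,v,z):
    d=np.array(f['rotation'])@np.linalg.inv(f['intrinsics'])@[u,v,1]; e=np.array(f['eye']); return e+d*(z-e[2])/d[2]
E
python3 - <<'E'
from h import *
ims=[]
for n in ('scene','top'):
    f=robot.grab_frame(n); ims.append(f); save(f,n+'0.png')
    print(n,np.round(f['eye'],3),np.round(f['intrinsics'],1).tolist())
    for t in ['rig','carrier','carrier_fin','shutter_grip','jar_white_cap','ink_stamp','timer']:
        for b in robot.boxes_of(f,t)[:2]: print(t,round(b['p'],2),np.round(world(f,b['position']),3))
o=robot.observe();print(o['position'],o['orientation'],o['t'])
E
```

```text
scene [-0.171 -1.192  0.894] [[533.0, 0.0, 290.6], [0.0, 533.0, 211.9], [0.0, 0.0, 1.0]]
rig 0.89 [-0.661 -1.682  0.403]
rig 0.34 [-0.912 -1.933  0.152]
carrier 0.77 [-0.668 -1.689  0.396]
carrier 0.47 [-0.266 -1.287  0.798]
carrier_fin 0.75 [-0.673 -1.694  0.392]
carrier_fin 0.22 [-0.654 -1.675  0.41 ]
shutter_grip 0.79 [-0.654 -1.675  0.41 ]
jar_white_cap 0.69 [-0.269 -1.291  0.795]
timer 0.69 [-0.906 -1.928  0.158]
timer 0.42 [-0.577 -1.598  0.488]
top [ 0.241 -0.035  1.562] [[428.0, 0.0, 282.5], [0.0, 428.0, 215.3], [0.0, 0.0, 1.0]]
rig 0.33 [0.332 0.056 1.653]
carrier 0.7 [-0.431 -0.707  0.889]
carrier 0.33 [1.034 0.758 2.355]
carrier_fin 0.65 [-0.436 -0.712  0.885]
shutter_grip 0.5 [0.384 0.108 1.705]
jar_white_cap 0.9 [1.045 0.769 2.365]
ink_stamp 0.6 [-0.014 -0.29   1.307]
timer 0.53 [-0.905 -1.181  0.416]
timer 0.48 [0.318 0.042 1.638]
[ 0.23346364 -0.57974055  0.30387692] [-3.08415762e+00 -5.97639221e-01 -3.20202742e-05] 0.8
```

View pics/scene0.png

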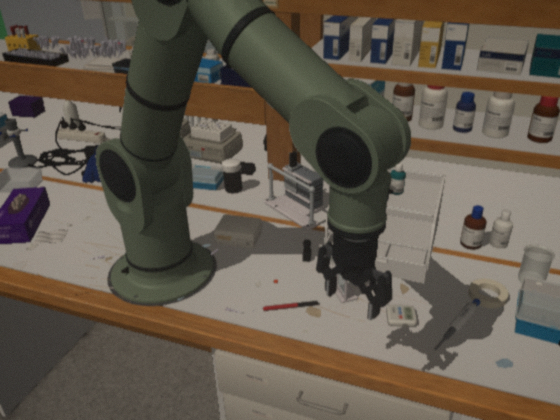

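View pics/top0.png

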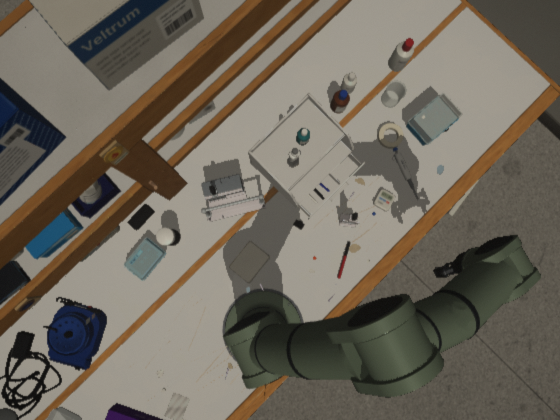

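The top view shows the rig near (232,190), the carrier near (347,213), the stamp at (299,224), the timer at (384,198) and the jar at (168,235). The camera rotation looks like a rotation vector, so I'll fix the helper.

```bash
sed -i "s/np.array(f\['rotation'\])/R.from_rotvec(f['rotation']).as_matrix()/g" h.py
python3 - <<'E'
from h import *
from h import *
for n in ('scene','top'):
    f=robot.grab_frame(n)
    print(n,f['rotation'])
    for t in ['rig','carrier','carrier_fin','shutter_grip','jar_white_cap','ink_stamp','timer']:
        for b in robot.boxes_of(f,t)[:2]:
            P=world(f,b['position']); print(t,round(b['p'],2),np.round(P,3),np.round(proj(f,P)))
c=cv2.cvtColor(f['color'],cv2.COLOR_RGB2BGR)
cv2.imwrite('pics/topc.png',cv2.resize(c[140:260,190:410],None,fx=3.6,fy=3.6,interpolation=cv2.INTER_CUBIC))
E
```

```text
scene [-2.08133439  0.47728153 -0.24970718]
rig 0.86 [0.467 0.116 0.061] [298. 193.]
rig 0.25 [ 0.381 -0.315  0.014] [343. 294.]
carrier 0.8 [ 0.374 -0.315  0.016] [341. 294.]
carrier_fin 0.82 [ 0.379 -0.313  0.009] [342. 295.]
carrier_fin 0.36 [0.322 0.313 0.068] [233. 175.]
shutter_grip 0.77 [0.465 0.166 0.112] [291. 173.]
jar_white_cap 0.76 [0.322 0.31  0.068] [233. 175.]
ink_stamp 0.67 [ 0.373 -0.135  0.023] [308. 254.]
ink_stamp 0.45 [ 0.379 -0.315  0.013] [343. 294.]
timer 0.79 [ 0.465 -0.449  0.02 ] [403. 315.]
top [-2.1776331   2.17492031 -0.13992361]
rig 0.64 [0.459 0.126 0.068] [228. 199.]
carrier 0.63 [ 0.383 -0.299  0.027] [347. 222.]
carrier_fin 0.5 [ 0.386 -0.3    0.028] [347. 221.]
jar_white_cap 0.79 [0.325 0.326 0.1  ] [167. 237.]
ink_stamp 0.6 [ 0.373 -0.123  0.021] [298. 225.]
timer 0.76 [ 0.465 -0.44   0.016] [384. 200.]
```

View pics/topc.png

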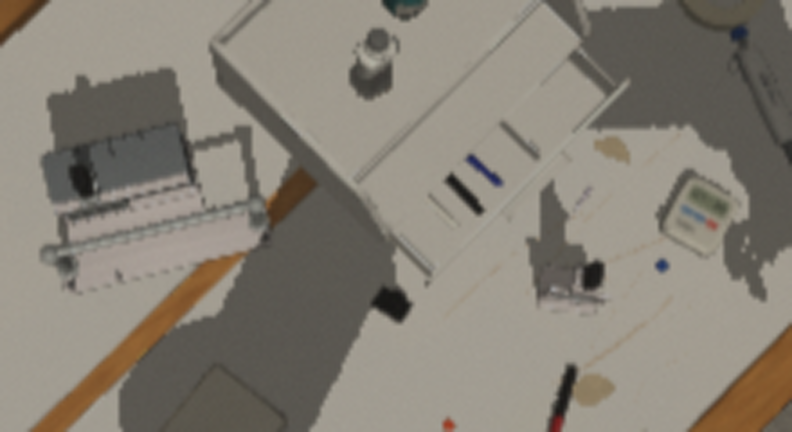

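```bash
cat >> h.py <<'E'
def down(yaw): # tool z down, tool y along world direction yaw+90deg (closing along object's y)
    return (R.from_euler('z',yaw)*R.from_euler('x',np.pi)).as_rotvec()
E
python3 - <<'E'
from h import *
f=robot.grab_frame('top')
px=lambda u,v,z: ray(f,190+u/3.6,140+v/3.6,z)
L=px(52,256,.13);Rr=px(257,212,.13);print(L,Rr,np.linalg.norm(L-Rr))
d=(L-Rr)/np.linalg.norm(L-Rr); yaw=np.arctan2(-d[0],d[1]);print('yaw',yaw)
ex=np.array([np.cos(yaw),np.sin(yaw),0]);ey=np.array([-np.sin(yaw),np.cos(yaw),0])
mid=(L+Rr)/2; O=mid+.045*ex-.0085*ey; print('rig O',O)
print('grip',px(80,180,.179),'pred',O+.01*ex+.06*ey)
print('pointer',px(120,275,.012),'pred',O-.07*ex+.06*ey)
print('fin',px(592,275,.16))
for flip in (0,np.pi):
  for dx in (-.09,-.045):
    for dz in (.035,.0):
      P=O+dx*ex-.04*ey; P[2]=.13+dz+.038+.054
      q=robot.inverse_kinematics(P,down(yaw+flip)); print(flip,dx,dz,P,None if q is None else np.round(q,2))
P=np.array([.37,-.3,.36])
for a in (0,np.pi):
    print(robot.inverse_kinematics(P,down(a)))
robot.movep(P,down(0)); f=robot.grab_frame('wrist'); save(f,'w1.png'); print(f['eye'],robot.observe()['t'],robot.observe()['qpos'])
for t in ['carrier','carrier_fin','timer']:
    for b in robot.boxes_of(f,t)[:2]:
        P=world(f,b['position']); print(t,round(b['p'],2),np.round(P,3),np.round(proj(f,P)))
E
```

```text
[0.40886061 0.19681966 0.13      ] [0.45090565 0.00607505 0.13      ] 0.1953235509716217
yaw 0.21695649136513834
rig O [0.4756579  0.10283325 0.13      ]
grip [0.47248336 0.16498927 0.179     ] pred [0.47250796 0.16357926 0.13      ]
pointer [0.40354697 0.14717472 0.012     ] pred [0.39438339 0.14635858 0.13      ]
fin [ 0.38907015 -0.30252185  0.16      ]
0 -0.09 0.035 [0.3963781 0.0443977 0.257    ] [ 0.22  0.27 -0.56  2.19  0.22  0.73 -1.84]
0 -0.09 0.0 [0.3963781 0.0443977 0.222    ] [ 0.16  0.34 -0.51  2.22  0.27  0.64 -1.89]
0 -0.045 0.035 [0.44032317 0.05408433 0.257     ] [ 0.16  0.34 -0.5   2.09  0.23  0.77 -1.84]
0 -0.045 0.0 [0.44032317 0.05408433 0.222     ] [ 0.11  0.39 -0.45  2.12  0.27  0.68 -1.88]
3.141592653589793 -0.09 0.035 [0.3963781 0.0443977 0.257    ] [ 0.66  0.42 -1.13  2.17  0.52  0.85  0.99]
3.141592653589793 -0.09 0.0 [0.3963781 0.0443977 0.222    ] [ 0.6   0.49 -1.08  2.2   0.62  0.79  0.9 ]
3.141592653589793 -0.045 0.035 [0.44032317 0.05408433 0.257     ] [ 0.57  0.48 -1.06  2.07  0.55  0.9   0.99]
3.141592653589793 -0.045 0.0 [0.44032317 0.05408433 0.222     ] [ 0.49  0.52 -0.96  2.1   0.59  0.82  0.95]
[ 0.59489862  0.22022546 -0.04533219  1.90554928  0.01164603  1.01606729
 -1.0262708 ]
[ 1.17400673  0.28863289 -0.75320282  1.87888698  0.22502664  1.06035135
  1.90127308]
[ 0.44797555 -0.30095303  0.43038665] 2.9083 [ 0.59631337  0.22111389 -0.04471044  1.90492308  0.01179458  1.01599325
 -1.02521741]
carrier 0.82 [ 0.394 -0.304  0.052] [279. 141.]
carrier_fin 0.71 [ 0.396 -0.305  0.05 ] [280. 139.]
carrier_fin 0.51 [ 0.443 -0.005  0.004] [ 4. 89.]
timer 0.94 [ 0.472 -0.437  0.018] [409.  60.]
```

View pics/w1.png

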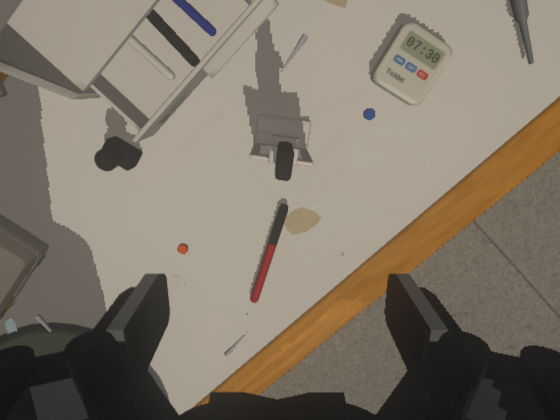

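The wrist view shows the carrier near (283,145), its dark fin at about (285,142)–(284,180), and a slight yaw. I'll zoom in.

```bash
python3 - <<'E'
import cv2
c=cv2.imread('pics/w1.png')[100:190,235:335]
cv2.imwrite('pics/w1c.png',cv2.resize(c,None,fx=6,fy=6,interpolation=cv2.INTER_CUBIC))
E
```

```text
(no output)
```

View pics/w1c.png

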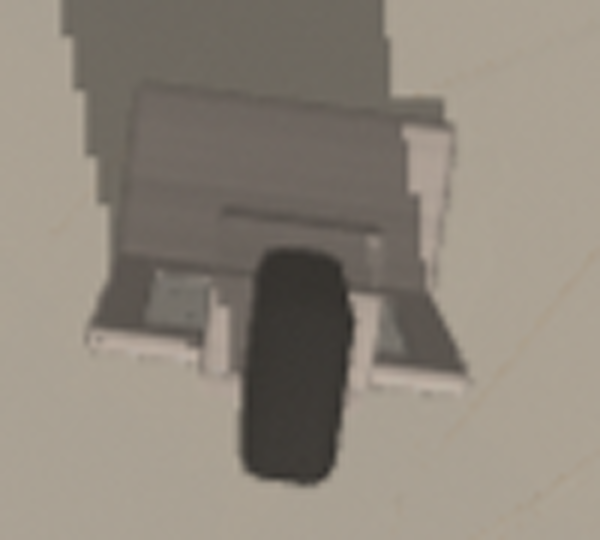

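The crop shows the foot's rear edge from (138,88) to (455,125), the frame's top edge from (90,340) to (468,380), and the fin top's front end at about (288,482).

```bash
python3 - <<'E'
from h import *
f=robot.grab_frame('wrist')
px=lambda u,v,z: ray(f,235+u/6,100+v/6,z)
A,B=px(138,88,.008),px(455,125,.008)   # foot back edge ends x=+22,y=+-30
C,D=px(90,347,.085),px(468,384,.085)   # frame top front edge x=-13
F=px(288,482,.161)                    # fin front top x=-12
ests=[]
for a,b,x in ((A,B,.022),(C,D,-.013)):
    d=a-b; yaw=np.arctan2(-d[0],d[1]); print(np.linalg.norm(d),yaw, (a+b)/2-x*np.array([np.cos(yaw),np.sin(yaw),0]))
y=.5*sum(np.arctan2(-(a-b)[0],(a-b)[1]) for a,b in((A,B),(C,D)))
print(F+.012*np.array([np.cos(y),np.sin(y),0]))
E
```

```text
0.05852414646001355 -0.11378610314453201 [ 0.39115393 -0.30673912  0.008     ]
0.05897568592773397 -0.0989435164609758 [ 0.39302772 -0.30653693  0.085     ]
[ 0.39246322 -0.3066733   0.161     ]
```

```bash
python3 - <<'E'
from h import *
robot.movep([.425,.09,.40],down(.217)); f=robot.grab_frame('wrist'); save(f,'w2.png'); np.savez('w2.npz',**f)
print(robot.observe()['t'],robot.observe()['qpos'],f['eye'])
yaw=.217;O=np.array([.4757,.1028,0]);M=R.from_euler('z',yaw).as_matrix()
for n,p in dict(ballL=(-45,107,130),ballR=(-45,-90,130),mark=(-45,60,130),grip=(10,60,179),ptr=(-70,60,12),fr=(-70,-100,12),fl=(-70,117,12),hl=(2,97,120),hr=(2,-37,120)).items(): print(n,np.round(proj(f,O+M@np.array(p)/1e3)))
E
```

```text
4.625 [ 0.03128557  0.12543373 -0.41205196  1.92197036  0.05625816  1.10550875
 -1.75888241] [0.50167475 0.10557031 0.47029014]
ballL [158. 165.]
ballR [371. 165.]
mark [209. 165.]
grip [193. 107.]
ptr [226. 166.]
fr [355. 166.]
fl [180. 166.]
hl [167. 112.]
hr [314. 112.]
```

View pics/w2.png

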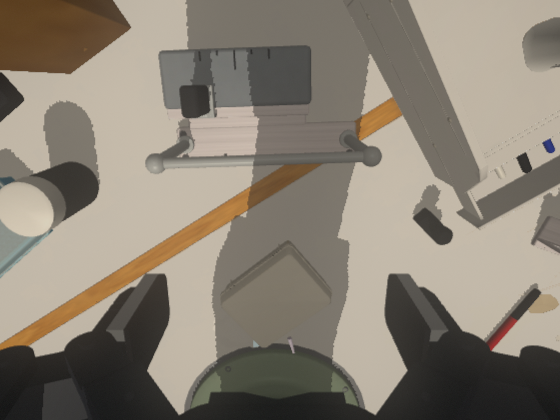

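The view shows the rail from ball (155.5,163) to ball (372,156), and the housing's top front corners at about (163,110) and (311,105). The predictions are close, so I'll fit the rig pose to these points and grasp the carrier.

```bash
python3 - <<'E'
from h import *
from scipy.optimize import least_squares
f={k:v for k,v in np.load('w2.npz').items()}
pts=[((-45,107,130),(155.5,163)),((-45,-90,130),(372,156)),((2,97,120),(163,110)),((2,-37,120),(311,105))]
def res(s):
    M=R.from_euler('z',s[2]).as_matrix()
    return np.concatenate([proj(f,np.array([s[0],s[1],0])+M@np.array(p)/1e3)-q for p,q in pts])
s=least_squares(res,[.4757,.1028,.217]); print(s.x,s.fun.round(1))
np.save('rig.npy',s.x)
c=np.array([.3922,-.3066]);y=-.106
robot.movep([*c,.29],down(y)); robot.movel([*c,.199],vel=.12)
robot.grip(.0,40); o=robot.observe(); print(o['width'],o['grip_force'],o['position'],o['t'])
robot.movel([*c,.30],vel=.15); o=robot.observe(); print(o['width'],o['contact_force'],o['t'])
f=robot.grab_frame('wrist');save(f,'w3.png')
E
```

```text
[0.48042902 0.10672368 0.25062288] [ 0.5  0.4 -1.4  0.1  0.5 -0.2  0.3 -0.5]
0.011419663062202323 40.454551577568054 [ 0.39224528 -0.30659291  0.19914084] 7.7167
0.011440950445661702 [ 0.0018623   0.33824547 -1.26121564] 8.5417
```

View pics/w3.png

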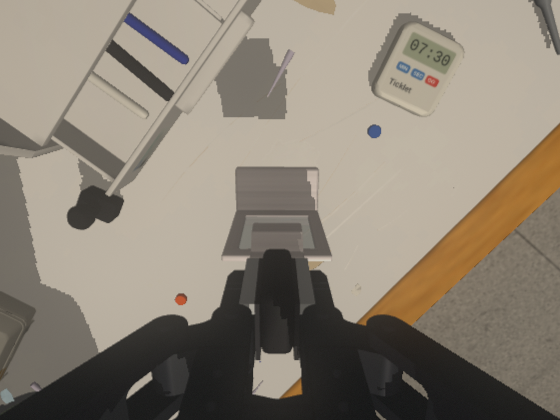

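The carrier is held square and centred in the fingers. Next I'll hook it on the rail.

```bash
cat >> h.py <<'E'
try:
    X,Y,W=np.load('rig.npy'); M=R.from_euler('z',W).as_matrix()
    rig=lambda x,y,z: np.array([X,Y,0])+M@np.array([x,y,z])
    torig=lambda P: M.T@(np.array(P)-[X,Y,0])
except Exception: pass
E
python3 - <<'E'
from h import *
a=rig(-.093,-.04,.33);print(a, robot.inverse_kinematics(a,down(W)))
robot.movep(a,down(W)); 
robot.movel(rig(-.093,-.04,.261)); 
r=robot.movel(rig(-.045,-.04,.261),vel=.08,threshold=12); o=robot.observe();print('over',r,o['contact_force'],o['t'])
if not r:
    r=robot.movel(rig(-.045,-.04,.221),vel=.04,threshold=8); o=robot.observe();print('down',r,o['contact_force'],o['ft_torque'],torig(o['position']),o['width'],o['t'])
save(robot.grab_frame('wrist'),'w4.png'); save(robot.grab_frame('scene'),'s4.png')
a=cv2.imread('pics/w4.png')[0:300,60:460]; b=cv2.imread('pics/s4.png')[120:270,200:400]
cv2.imwrite('pics/m4.png',np.hstack([a,cv2.resize(b,(400,300),interpolation=cv2.INTER_CUBIC)]))
E
```

```text
[0.40025481 0.04490866 0.33      ] [ 0.05517596  0.14324327 -0.34695787  2.09560045  0.06142289  0.91209221
 -1.64630249]
over False [-0.09531799 -0.52183277 -1.14218375] 11.275
down True [ 4.85256616  0.54286244 -0.19640422] [ 0.21513323 -1.03013351 -0.00254352] [-0.04453184 -0.03994746  0.22597456] 0.01115757972737103 12.0833
```

View pics/m4.png

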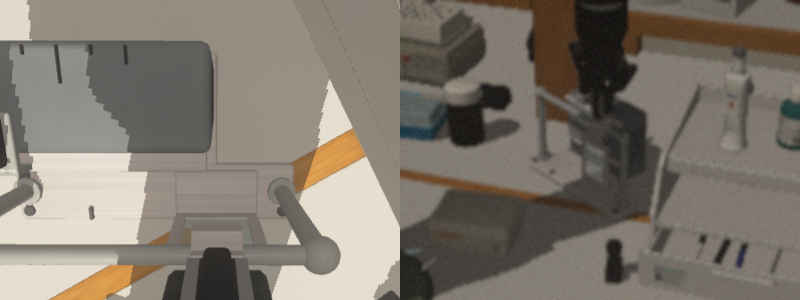

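The carrier is on the rail and about 2 mm short of fully seated, with a sideways push from the V. The pointer shows at about w4 pixel (151,212). I'll shift slightly in +x and seat it fully, and check the pointer's position as well.

```bash
python3 - <<'E'
from h import *
f=robot.grab_frame('wrist')
print('pointer rig',torig(ray(f,151,212,.012)), 'ballR',torig(ray(f,60+322,255,.13)),'rail pt',torig(ray(f,120,253,.13)))
p=torig(robot.observe()['position'])
robot.movel(rig(-.0425,-.04,p[2]),vel=.03)
o=robot.observe();print(M.T@o['contact_force'],torig(o['position']))
r=robot.movel(rig(-.0425,-.04,.2215),vel=.02,threshold=8)
o=robot.observe();print(r,M.T@o['contact_force'],torig(o['position']),o['t'])
robot.hold(.3)
E
```

```text
pointer rig [-0.06385178  0.06080217  0.012     ] ballR [-0.04552666 -0.09133126  0.13      ] rail pt [-0.04460601  0.03621012  0.13      ]
[-3.56151687  1.5306943   4.3920375 ] [-0.04318726 -0.04002641  0.22605987]
True [-2.99189517 -0.1393449   9.22385281] [-0.0428016  -0.03994664  0.22510433] 12.6917
```

```bash
python3 - <<'E'
from h import *
robot.movel(rig(-.0437,-.04,.2247),vel=.03)
r=robot.movel(rig(-.0437,.060,.2247),vel=.06,threshold=20)
o=robot.observe();print(r,M.T@o['contact_force'],torig(o['position']),o['width'],o['t'])
if not r:
    robot.grip(.04); robot.hold(.4)
    o=robot.observe();print(M.T@o['contact_force'],o['width'])
    robot.movel(rig(-.0437,.060,.30),vel=.1)
    robot.hold(.3); o=robot.observe();print(o['t'])
    robot.movep(rig(-.05,.04,.34),down(W))
    f=robot.grab_frame('wrist'); save(f,'w5.png'); print(robot.observe()['t'])
    for n,p in dict(fin=(-.045,.06,.186),ptr=(-.07,.06,.012),grip=(.01,.06,.179),rail=(-.045,.0,.13)).items(): print(n,proj(f,rig(*p)).round(1))
E
```

```text
False [  4.26151717 -11.71813966  12.13304484] [-0.04309087  0.05866002  0.22517009] 0.011350530111041235 15.0583
[ 0.16462091  0.23360476 -0.44764802] 0.0401356942282468
17.05
17.4
fin [244.1 207.2]
ptr [257.9 179.8]
grip [242.7 117.2]
rail [327.6 184.8]
```

View pics/w5.png

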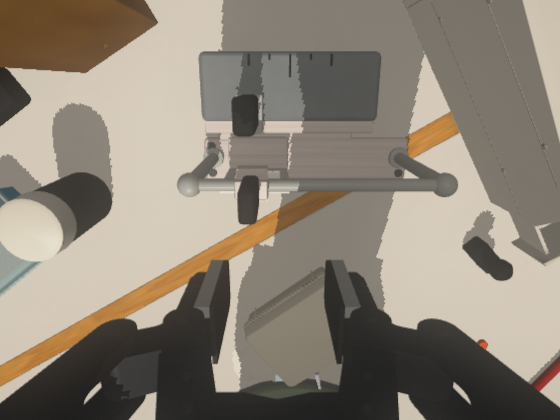

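The carrier hangs on the rail above the pointer, with its fin near (248,208) against a prediction of 244. The shutter grip is near (245,110). Before grasping the grip, I'll check the clearance to the wooden post behind.

```bash
python3 - <<'E'
from h import *
t=robot.grab_frame('top'); w=robot.grab_frame('wrist')
for z in (0,.1,.2,.3,.4): print(z,'top',torig(ray(t,187,185,z)).round(3),'w',torig(ray(w,157,20,z)).round(3))
print('fin',torig(ray(w,248,210,.186)),'should',torig(ray(w,251.5,183,.14)),'grip',torig(ray(w,245,108,.179)))
for a in (0,np.pi):
  for y in (.06,.03):
    print(robot.inverse_kinematics(rig(.011,y,.213),down(W+a)))
print(torig(w['eye']))
E
```

```text
0 top [0.083 0.161 0.   ] w [0.089 0.159 0.   ]
0.1 top [0.061 0.146 0.1  ] w [0.074 0.13  0.1  ]
0.2 top [0.038 0.131 0.2  ] w [0.059 0.101 0.2  ]
0.3 top [0.016 0.116 0.3  ] w [0.044 0.072 0.3  ]
0.4 top [-0.007  0.1    0.4  ] w [0.03  0.043 0.4  ]
fin [-0.04725437  0.05811335  0.186     ] should [-0.04158125  0.05875596  0.14      ] grip [0.01465588 0.05901955 0.179     ]
[-0.20465514  0.47603808 -0.32879787  1.98418544  0.22731493  0.71631503
 -1.99198799]
[-0.15792212  0.47205266 -0.31208598  1.9891648   0.21543778  0.71167927
 -1.92212561]
[ 0.18452426  0.59693594 -0.87305054  1.96525498  0.60361561  0.86154756
  0.80534036]
[ 0.23905887  0.59114211 -0.86431877  1.96982854  0.59635655  0.8553487
  0.86990111]
[0.02806068 0.04000954 0.41004604]
```

```bash
python3 - <<'E'
from h import *
robot.movep(rig(.012,.0595,.29),down(W)); 
r=robot.movel(rig(.012,.0595,.213),vel=.08,threshold=10); o=robot.observe();print(r,torig(o['position']),o['t'])
if not r:
    robot.grip(0,70); o=robot.observe();print('grip',o['width'],o['grip_force'],M.T@o['contact_force'],o['t'])
    p0=torig(o['position'])
    r=robot.movel(rig(.012,.029,.213),vel=.03); robot.hold(.5); o=robot.observe()
    print(torig(o['position'])-p0,o['width'],M.T@o['contact_force'],o['grip_force'],o['t'])
    f=robot.grab_frame('wrist'); save(f,'w6.png'); f=robot.grab_frame('top');save(f,'t6.png')
    a=cv2.imread('pics/w6.png')[:,60:460]; b=cv2.imread('pics/t6.png')[170:240,190:285]
    cv2.imwrite('pics/m6.png',np.hstack([a,cv2.resize(b,(400,420),interpolation=cv2.INTER_CUBIC)]))
E
```

```text
False [0.01223316 0.05951997 0.21343684] 19.0417
grip 0.012838299686833046 67.97992587089539 [-0.79651571  3.52023177  5.41102605] 19.3917
[-1.82441497e-05 -2.96037762e-02  1.23323138e-05] 0.01321224911418506 [-1.61236521  8.82711475  5.77997118] 68.26426863670349 21.0583
```

View pics/m6.png

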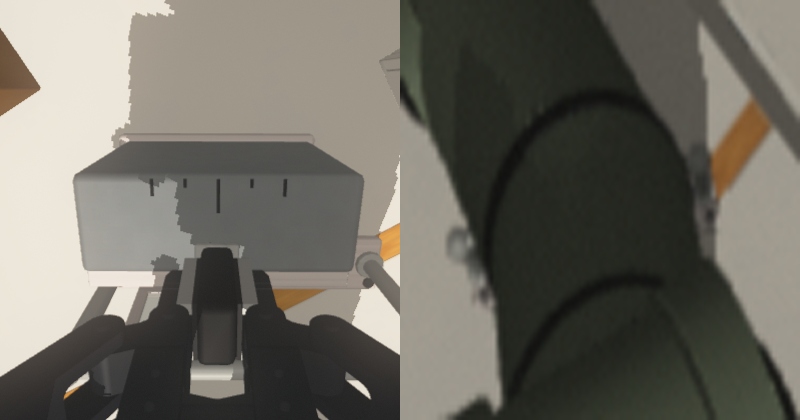

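The grip stands in line with the long half tick (column 218) and has not slipped. One last scene view to check the carrier.

```bash
python3 - <<'E'
from h import *
f=robot.grab_frame('scene'); save(f,'s7.png')
cv2.imwrite('pics/s7c.png',cv2.resize(cv2.imread('pics/s7.png')[120:250,220:380],None,fx=4.5,fy=4.5,interpolation=cv2.INTER_CUBIC))
for t in ('carrier','carrier_fin'):
    for b in robot.boxes_of(f,t)[:1]: print(t,b['p'],torig(world(f,b['position'])))
E
```

```text
carrier 0.62 [-0.05924006  0.05503506  0.09132569]
carrier_fin 0.95 [-0.05479375  0.05888689  0.08701364]
```

View pics/s7c.png

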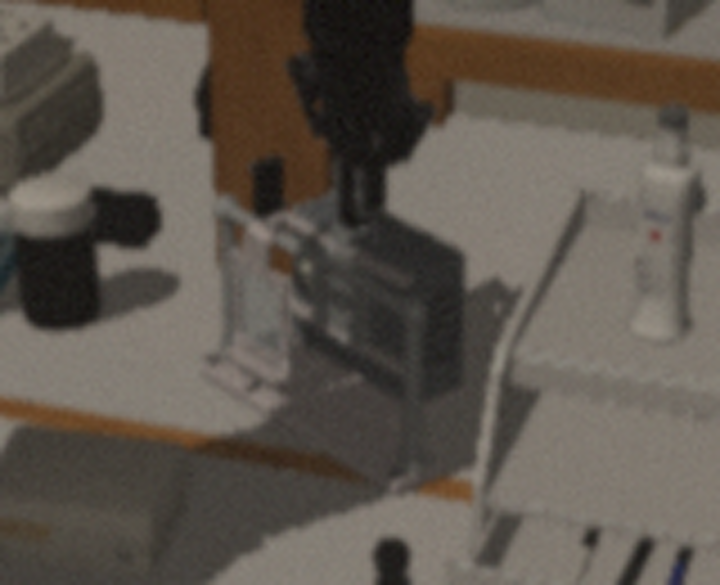

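The carrier hangs upright at the mark, with its fin at (267,185), well clear of the gripper that holds the shutter. I'll hand the job in.

```bash
python3 -c "
from h import *
print(robot.finish_job())"
```

```text
the job is handed in; nothing more can be done
None
```

I handed the job in (no verdict came back) with the carrier hanging about 1–2 mm from the mark, let go, and the gripper holding the shutter at about half travel (arm moved 29.6 mm, grip level with the long tick); the jar, stamp and timer were never approached.

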